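# Lock the carving stand by feel

### The job

Take the red-handled lock pin out of the tool block and lock the carving stand with it: put the pin through the brush-covered slot in the stand's top, feel along the hidden bar below until the pin finds its hole, and push it fully home so that its brass collar sits flat on the stand, then let go. While feeling for the hole press gently, never with more than 40 N, and leave the other tools on the bench undisturbed.

Things in the scene. Friction and masses are not known exactly. Their poses are not given: they have to be found in the camera images.
- pin: Lock pin upright in any one of the block's three holes. Origin at the centre of its lower tip, z up. Steel rod 10 mm thick, 52 mm long, tip bevelled to 8 mm over its last 1.5 mm; brass collar, 30 mm wide, 52 to 58 mm above the tip, resting on the block; above it a red handle. 0.12 to 0.2 kg.
- pin_grip (a point): Middle of the pin's red handle, 93 mm above the tip. The handle is 24 x 24 mm square, 58 to 128 mm above the tip, flat sides facing along the pin's x and y axes, which are turned like the block's to within 0.1 rad.
- block: Wooden tool block, 190 (x) x 60 (y) x 60 mm high, fixed, origin under its centre. Three loose 14 mm holes in a row along its x axis, 60 mm apart, hold the pin and two gouges: take a tool with the fingers closing along the block's y axis, across the row.
- stand: Green carving stand, fixed. Origin on the table under the slot's middle; x across the slot, y along it. Housing 45 mm to either side in x, 106 mm in -y, its flat top 60 mm high. At +y a steel platter (radius 50 mm, centre 178 mm from the slot's middle) carries a half-carved blank, 166 mm high. Until the pin is well into the hole, it may press on the stand or its bar with less than 40 N.
- slot (a point): Centre of the slot's mouth in the stand's top, 60 mm above the table. Slot 14 mm wide (stand x), 80 mm long (stand y), through a 14 mm plate. A soft black dust brush in the mouth hides what is below and gives no resistance. With the pin home its collar rests on this surface, its tip 52 mm below.
- bar_face (a point): Point of the stand straight under the slot's middle, at the height of the hidden bar's flat level face, 24 mm below the stand's top. The face covers the whole slot. Its one round hole (12 mm, bevelled rim, through the 30 mm bar) lies on the slot's centre line, up to 28 mm from this point either way along y, elsewhere each time.
- slot_end (a point): The -y end of the slot, in the stand's top, 40 mm from its middle. How the hidden bar feels along the whole slot: it is spring-backed, starts to give at 2 to 3 N, then sinks 1 mm per 3 N, for 5 mm, then is rigid. It is braked along y and will not slide.
- gouge_a: Carving gouge with a round pale wooden handle, point down in the block; 24 mm thick, 128 mm tall, origin at its lower tip. To be left in place.
- gouge_b: Carving gouge with a round darker wooden handle, point down in the block; 24 mm thick, 128 mm tall, origin at its lower tip. To be left in place.
- mallet: Carver's round wooden mallet standing on its head, 80 mm wide, 168 mm tall, origin under its centre. Leave alone.
- sander: Cork sanding block, 100 x 60 x 30 mm, origin under its centre. Leave alone.
- offcut: Pale wood offcut, 70 x 40 x 30 mm, origin under its centre. Leave alone.
- brush_cup: Blue open cup, 72 mm wide, 90 mm tall, origin under its centre. Leave alone.
Not all that is in view belongs to the job. Of the things shaped like the pin, the red one is meant.

How it is judged:
On the way, in this order (a step that is already met when the one before it is completed fails the run):
1. The pin has been lifted clear of the block (its tip over 75 mm above the table) (height (world z) of pin above 0.075 m), for 0.05 s.
2. The pin's tip is down through the slot, at the hidden bar (below 42 mm above the table) (x of pin in the frame of stand between -0.006 and 0.006 m and y of pin in the frame of stand between -0.038 and 0.038 m and z of pin in the frame of stand below 0.042 m), for 0.1 s.
At the end, for the whole second after the job is handed in: The pin stands at rest in the hidden hole through the slot, fully home: its tip within 3 mm of its lowest height (8 mm above the table), within 6 mm of the slot's centre line and within the slot's length, upright to within 0.08 rad, and released (x of pin in the frame of stand between -0.006 and 0.006 m and y of pin in the frame of stand between -0.038 and 0.038 m and z of pin in the frame of stand between 0.004 and 0.011 m and angle between pin's own z axis and vertical below 0.08 rad and linear speed of pin below 0.02 m/s); the robot touches nothing.
It fails at once if The pin is pressed against the stand or its hidden bar with 40 N or more while its tip is not yet in the hole (over 25 mm above the table) (contact force between pin and stand above 40 N and z of pin in the frame of stand above 0.025 m).
It fails at once if A gouge, the mallet, the sanding block, the offcut or the cup is moved by more than 25 mm (distance of any of gouge_a, gouge_b, mallet, sander, offcut, brush_cup from where it was at the start of the episode above 0.025 m).
It also fails if it takes over 48 s, if anything falls off the work surface, if the arm or the gripper's body presses on something with over 40 N, if the wrist force passes 120 N, or if a joint passes its speed limit or range.

### The arm

A 6-joint arm with a two-finger parallel gripper is mounted at the origin on the work surface. World frame = base frame: x ahead of the robot, y to its left, z up, the work surface at z = 0. Lengths are in m, angles in rad, forces in N, time in s.
With the tool pointing down it reaches from about 0.35 to 0.875 m from the base axis. Payload 4.2 kg.
Tool frame: the origin (TCP) lies on the centre line of the jaws, within the pads' length; the fingertips stand 11 mm ahead of it and the grasp point (between the pads) lies 8 mm behind it; z points along the fingers, y is the line along which they close (so a half turn about z gives the same grasp; the last joint's range is limited). The gripper opens to 85 mm and grips with 20 to 120 N. Pads are 22 mm wide; open, the fingers measure 114 mm over their backs; the gripper's body (76 mm by 85 mm) begins 54 mm behind the grasp point. The pads swing forward as they close: fully open they stand 13 mm farther back than shut.
Start: joints at [-1.035, 0.385, 0.008, 0, -1.194, -0.259], TCP at [0.171, -0.601, 0.242] pointing down, gripper open.
Joint ranges: [-3.14, 3.14], [-1.21, 2.06], [-1.07, 1.41], [-3.16, 2.05], [-2.99, -0.16], [-3.1, 3.1]. Speed limits (rad/s): [2.79, 2.79, 3.14, 3.14, 3.14, 3.14].

### API

Orientations are given as a unit quaternion [w, x, y, z].
In Python, from cell import arm gives the robot as it stands.
- The arm moves only by the tool carry_out, never from a script. Its argument "targets" is a list of rows, each a list of 7 numbers: the opening, from 0 (shut) to 1 (fully open), then the shift along the world's x, y, z in units of 40 mm (1.0 is 40 mm), then the turn, a rotation vector about the world's x, y, z in rad. In form: [[grip, x, y, z, wx, wy, wz], ...]. A call has 1 to 8 rows; each row shifts and turns the commanded pose from where the row before left it; what a row does not reach is not made up. A row lasts 1/12 s, in which the tool goes at most 41.7 mm and 7.16 degrees, less where a joint would pass 70% of its speed; a pose out of reach is approached as far as the arm can. A call is refused whole if a number of a shift passes 1 or a number of a turn 0.125, either way. A call with a gripper value outside its range is refused whole. The fingers move at their own pace and stop on an object; "grip_force" is the grip in N (left out, the last holds). Time passes only in rows, so rows that do not move let the fingers close. It gives the time, the measured TCP pose, the force, the opening and the grip force at its end, in the units of the state.
- arm.sense(): the state, without advancing time (a new reading comes with each control period).
- arm.get_image(name): name is "scene" or "side" or "wrist"; returns a dict with "color" (480x640x3 uint8, red, green, blue), "fx", "fy", "cx", "cy" (pixels), "R" (3x3) and "t" (3): a world point X has camera coordinates R X + t; the wrist camera has in their place "mount" (4x4, takes a point from camera to tool coordinates, whose origin is the TCP and whose axes are the flange's). Camera axes: x right, y down, z forward; pixel columns grow to the right and rows downward; lengths in m; the calibration is good to about 2 mm. The wrist camera is an equidistant fisheye: a pixel r from the principal point sees the ray r / f radians off the axis. A picture is of the moment at which its call begins: read the wrist's pose just before it. There is no depth.
- arm.sign_off(): hands the job in; it is judged then, once.
The state is a dict: "time": time; "joint_pos": joint angles; "joint_velocities": joint speeds; "effort": joint torques, N m; "ee_pos": TCP position; "tcp_rot": TCP orientation; "contact_force": force on the tool from outside, world axes, zero at the start; "ft_torque": the same for the moment, N m; "gripper_width": finger opening in m; "grip_force": force on a finger pad.
Only numpy, scipy, OpenCV 4.12 (cv2) and the standard library are available. Lean on these libraries where they do the work, as an engineer would, in place of code of your own. Each camera call takes 0.05 s, during which the arm holds its last target. There are 200 camera calls.

## Working session

There is one attempt and no reset: what is moved stays moved. The work goes in short steps, Python scripts to look and compute and a tool call to move; the robot and the scene stay as the last step left them, time stands still between calls to the robot, and variables do not carry over. Pictures are saved under pics/ and viewed, at most 10 in all, crops included, and the job is handed in when it is done.

Besides the shell and the picture viewer there is one more tool, called after "Call:" in YAML: its name, and indented under it one key for each argument. carry_out: Moves the arm, as the interface text tells. Its arguments: {"type":"object","properties":{"targets":{"type":"array"},"grip_force":{"type":"number"}},"required":["targets"]}

```bash
mkdir -p pics
python3 - <<'E'
from cell import arm
import cv2,pickle
d={}
d['s']=arm.sense()
for n in("scene","side","wrist"):
    i=arm.get_image(n); d[n]=i; cv2.imwrite(f"pics/{n}0.png",i["color"][:,:,::-1])
    print(n,{k:v for k,v in i.items() if k!='color'})
pickle.dump(d,open('d0.pkl','wb'))
print(d['s'])
E
```

```text
scene {'fx': 582.6117097638434, 'fy': 582.6117097638434, 'cx': 324.7035348716772, 'cy': 245.295236060572, 'R': array([[ 0.66114298,  0.7502293 , -0.00677871],
       [ 0.58566192, -0.52172221, -0.62032737],
       [-0.46892438,  0.40615505, -0.78431371]]), 't': array([-0.29090367, -0.31133121,  1.57476511])}
side {'fx': 528.8728846866536, 'fy': 528.8728846866536, 'cx': 326.4499800729324, 'cy': 238.26181387095977, 'R': array([[-8.98824224e-01, -4.38309138e-01, -3.38584380e-04],
       [-3.15632144e-01,  6.47790685e-01, -6.93356746e-01],
       [ 3.04123929e-01, -6.23098971e-01, -7.20594413e-01]]), 't': array([0.44408377, 0.28924505, 0.90614204])}
wrist {'fx': 371.64829954431775, 'fy': 371.64829954431775, 'cx': 321.14512580702706, 'cy': 237.11526635191197, 'mount': array([[ 1.14771086e-04, -9.57233901e-01, -2.89315133e-01,
         7.40765720e-02],
       [ 9.99999963e-01,  1.80696194e-04, -2.01155883e-04,
         1.16112747e-03],
       [ 2.44831374e-04, -2.89315100e-01,  9.57233886e-01,
        -1.31564283e-01],
       [ 0.00000000e+00,  0.00000000e+00,  0.00000000e+00,
         1.00000000e+00]])}
{'time': 0.0, 'joint_pos': array([-1.03542440e+00,  3.85572368e-01,  6.61669546e-03, -4.92090017e-04,
       -1.19399764e+00, -2.58593010e-01]), 'joint_velocities': array([-0.0003024 ,  0.00063085, -0.0001396 ,  0.00265996,  0.00073707,
       -0.00073311]), 'effort': array([-5.00163933e-04, -3.92288339e+01,  1.88402241e+01,  4.18626219e+00,
       -4.66760379e-03,  2.75322085e-07]), 'ee_pos': array([ 0.1706459 , -0.60066874,  0.24120946]), 'tcp_rot': array([-2.06082998e-04, -1.37858157e-01,  9.90451368e-01,  1.08303800e-03]), 'contact_force': array([-0.51833759, -0.13778671, -1.02013995]), 'ft_torque': array([ 0.01294527, -0.02027937,  0.0326459 ]), 'grip_force': 0.0, 'gripper_width': 0.0854923615814693}
```

View pics/scene0.png

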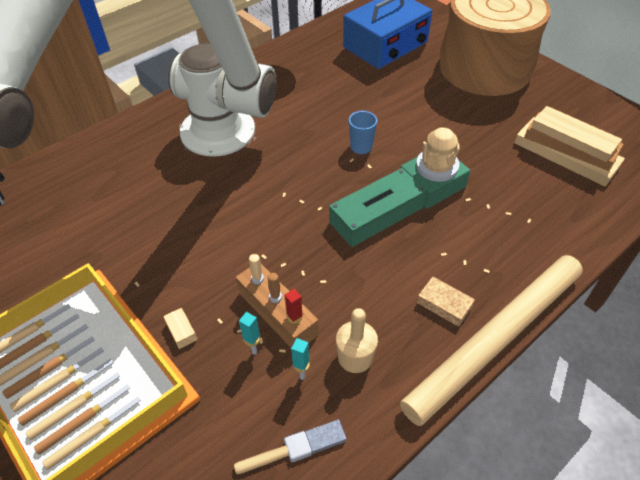

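View pics/side0.png

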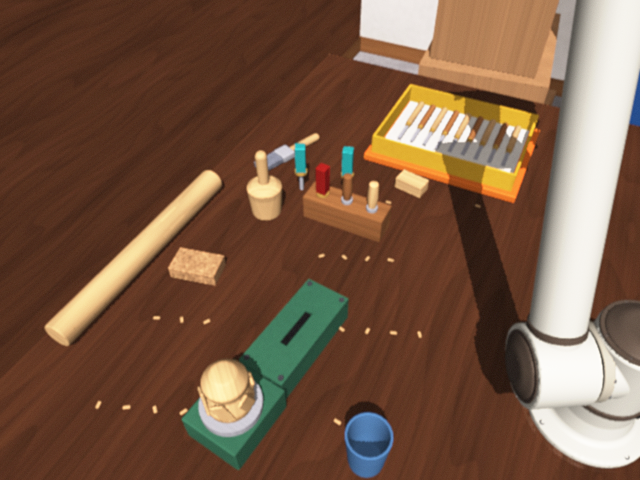

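Scene view: the pin-shaped things are the red-handled one at (294,305), in the block's outer hole, and two teal ones at (250,328) and (301,355), standing free on the table. The red one fits the description. The pale gouge is at (255,268), the brown one at (274,287), and the slot at (378,198). In the side view the red handle is at (322,178) and the slot at (296,329). I'll confirm this in an enlarged crop.

Run:
```python
import cv2,numpy as np,pickle
d=pickle.load(open('d0.pkl','rb'))
def c(n,x,y,w,h,k): return cv2.resize(d[n]['color'][y:y+h,x:x+w,::-1],None,fx=k,fy=k,interpolation=cv2.INTER_CUBIC)
a=np.hstack([c('scene',220,240,100,75*1,4),c('side',290,140,100,75,4)])
b=np.hstack([c('scene',325,165,100,75,4),c('side',245,280,100,75,4)])
cv2.imwrite('pics/crop1.png',np.vstack([a,b]))
for n in('scene','side'):
    h=cv2.cvtColor(d[n]['color'],cv2.COLOR_RGB2HSV); m=((h[...,0]<6)|(h[...,0]>174))&(h[...,1]>190)&(h[...,2]>60)
    k,l,s,ce=cv2.connectedComponentsWithStats(m.astype('uint8')); print(n,[(list(s[i]),ce[i].round(1)) for i in range(1,k) if s[i,4]>60])
```

```text
scene []
side [([np.int32(315), np.int32(163), np.int32(15), np.int32(31), np.int32(380)], array([322.2, 177.6]))]
```

View pics/crop1.png

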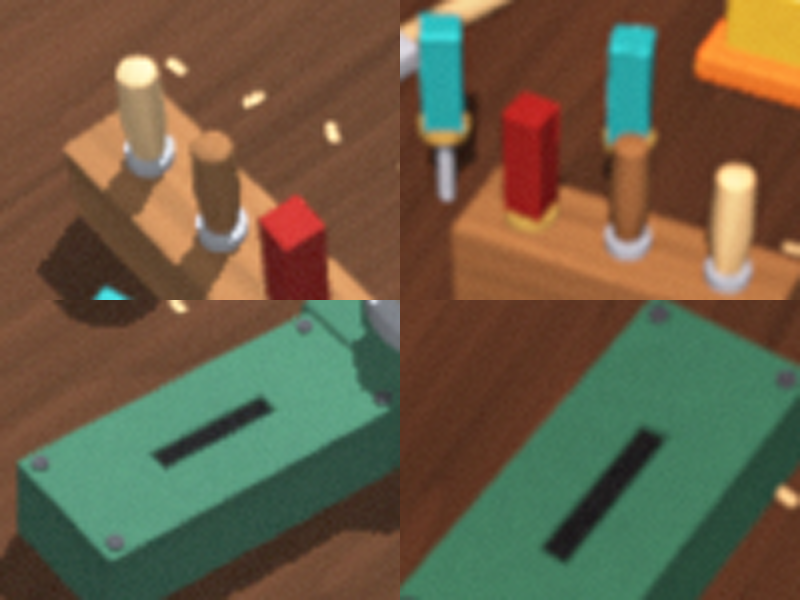

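The crop confirms it: the red handle stands in the block's outer hole, its top centre at scene (293.5,296) and side (322.7,167), next to the brown and then the pale gouge. The slot ends are at scene (364.7,205) and (391.5,191), and side (307.5,313.7) and (284,343).

```bash
cat > h.py <<'E'
import numpy as np,cv2
from scipy.spatial.transform import Rotation as Ro
def ray(i,p):
    v=np.array([(p[0]-i['cx'])/i['fx'],(p[1]-i['cy'])/i['fy'],1]); R=i['R']; return -R.T@i['t'],R.T@v
def onz(i,p,z):
    o,v=ray(i,p); return o+v*(z-o[2])/v[2]
def tri(i,p,j,q):
    a,u=ray(i,p); b,v=ray(j,q); s=np.linalg.lstsq(np.c_[u,-v],b-a,rcond=None)[0]
    A=a+u*s[0];B=b+v*s[1]; return (A+B)/2,np.linalg.norm(A-B)
E
python3 - <<'E'
from h import *; import pickle
np.set_printoptions(precision=4,suppress=True)
d=pickle.load(open('d0.pkl','rb')); S,D=d['scene'],d['side']
P={'pin':((293.5,296.2),(322.7,167),.136),'pale':((254.2,257.5),(374,184.5),.136),'brown':((273,276.5),(347.7,176.7),.136)}
for k,(p,q,z) in P.items(): print(k,*tri(S,p,D,q),onz(S,p,z),onz(D,q,z))
def slot(i,x,y,w,h):
    c=i['color'][y:y+h,x:x+w].max(2); l=cv2.connectedComponentsWithStats((c<65).astype('uint8'))
    k=max(range(1,l[0]),key=lambda k:l[2][k,4] if np.ptp(c) else 0)
    m=np.argwhere(l[1]==k)[:,::-1].astype('float64')+[x,y]; print(len(m),m.min(0),m.max(0))
    W=np.array([onz(i,p,.06)[:2] for p in m]); mu=W.mean(0); e,V=np.linalg.eigh(np.cov((W-mu).T)); print('slot',mu,np.arctan2(V[1,1],V[0,1]),np.sqrt(e*12))
slot(S,350,180,55,35); slot(D,275,300,45,55)
print('ends',onz(S,(364.7,205),.06),onz(S,(391.5,191.2),.06),onz(D,(307.5,313.7),.06),onz(D,(284,343),.06))
# dark-red blob in scene for yaw
E
```

```text
pin [ 0.6214 -0.2383  0.1338] 0.0038984809677054286 [ 0.6243 -0.2382  0.136 ] [ 0.6188 -0.2374  0.136 ]
pale [ 0.4995 -0.2368  0.1309] 0.0022090856307175944 [ 0.504  -0.2382  0.136 ] [ 0.4968 -0.2321  0.136 ]
brown [ 0.5598 -0.2371  0.1303] 0.001397413675086732 [ 0.564  -0.2389  0.136 ] [ 0.5567 -0.2312  0.136 ]
99 [365. 190.] [391. 205.]
slot [0.5036 0.1076] 1.4516560242184184 [0.0095 0.076 ]
240 [281. 313.] [309. 344.]
slot [0.5019 0.1107] 1.4508785373313033 [0.012  0.0766]
ends [0.5001 0.0684 0.06  ] [0.5103 0.1445 0.06  ] [0.497  0.0731 0.06  ] [0.5051 0.1467 0.06  ]
```

Call:
carry_out:
  targets:
    - [1,0.75,0.6,0,0,0,-0.1]
    - [1,0.75,0.6,0,0,0,-0.1]
    - [1,0.75,0.6,0,0,0,-0.08]
    - [1,0.75,0.6,0,0,0,0]
    - [1,0.75,0.6,0,0,0,0]
    - [1,0.75,0.6,0,0,0,0]
    - [1,0.75,0.6,0,0,0,0]
    - [1,0.75,0.6,0,0,0,0]

```text
time: 0.82
ee_pos: [0.4119, -0.4076, 0.2422]
tcp_rot: [-0.0, 0.002, 1.0, 0.0]
contact_force: [0.6, -0.2, 0.4]
gripper_width: 0.0857
grip_force: 0.0
```

Call:
carry_out:
  targets:
    - [1,0.75,0.6,0,0,0,0]
    - [1,0.75,0.6,0,0,0,0]
    - [1,0.75,0.6,0,0,0,0]
    - [1,0.75,0.6,0,0,0,0]
    - [1,0.75,0.6,0,0,0,0]
    - [1,0.75,0.65,0,0,0,0]
    - [1,0.75,0.6,0,0,0,0]
    - [1,0,0,0,0,0,0]

```text
time: 1.48
ee_pos: [0.6252, -0.2348, 0.2406]
tcp_rot: [0.0, -0.001, 1.0, 0.0]
contact_force: [0.7, -0.1, -0.7]
gripper_width: 0.0852
grip_force: 0.0
```

```bash
cat >> h.py <<'E'
def wray(s,i,p):
    q=s['tcp_rot']; R=Ro.from_quat([q[1],q[2],q[3],q[0]]).as_matrix(); M=i['mount']
    d=np.array([p[0]-i['cx'],p[1]-i['cy']]); r=np.hypot(*d); th=r/i['fx']
    v=np.r_[np.sin(th)*d/max(r,1e-9),np.cos(th)]
    return R@M[:3,3]+s['ee_pos'],R@M[:3,:3]@v
def wonz(s,i,p,z):
    o,v=wray(s,i,p); return o+v*(z-o[2])/v[2]
def shot(name):
    from cell import arm; import pickle
    s=arm.sense(); i=arm.get_image('wrist'); cv2.imwrite(f'pics/{name}.png',i['color'][:,:,::-1]); pickle.dump((s,i),open(name+'.pkl','wb')); return s,i
E
python3 - <<'E'
from h import *; import pickle
np.set_printoptions(precision=4,suppress=True)
d=pickle.load(open('d0.pkl','rb')); S,D=d['scene'],d['side']
print('teal R',tri(S,(301,343),D,(300,146)),'teal L',tri(S,(250,317),D,(348,149)),'mallet',tri(S,(358,313),D,(261,153)))
s,i=shot('w1'); print(s['ee_pos'],s['tcp_rot'],s['contact_force'],s['time'])
E
```

```text
teal R (array([ 0.704 , -0.2893,  0.1296]), np.float64(0.0033189118509994496)) teal L (array([ 0.601 , -0.325 ,  0.1302]), np.float64(0.005276472621641306)) mallet (array([ 0.7421, -0.1881,  0.166 ]), np.float64(0.0016038055699811123))
[ 0.6252 -0.2348  0.2406] [ 0.0002 -0.0013  1.      0.0003] [ 0.6987 -0.0609 -0.7154] 1.4833
```

View pics/w1.png

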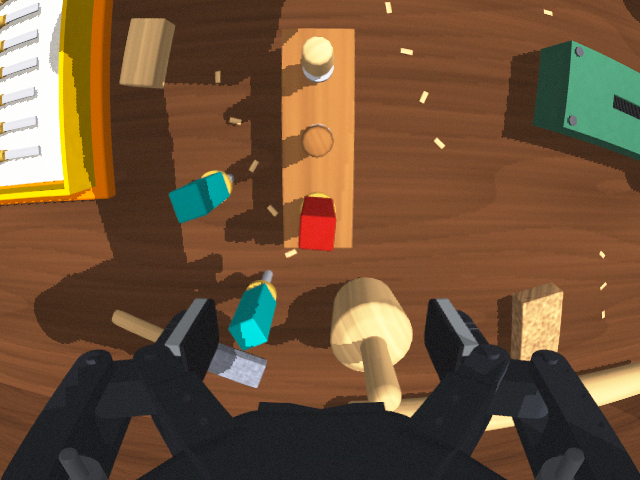

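Wrist view: the red top face is centred at about (318,235), its near edge square to the block. The gouge tops are at (318,140) and (318,50). The teal pins at (200,200) and (253,320) and the mallet are all clear of the fingers.

Run:
```python
from h import *; import pickle
np.set_printoptions(precision=4,suppress=True)
s,i=pickle.load(open('w1.pkl','rb'))
h=cv2.cvtColor(i['color'],cv2.COLOR_RGB2HSV)
m=((h[...,0]<6)|(h[...,0]>174))&(h[...,1]>180)
for lo in(100,200):
  mm=(m&(h[...,2]>lo)).astype('uint8'); k,l,st,ce=cv2.connectedComponentsWithStats(mm); j=1+st[1:,4].argmax(); print(st[j],ce[j],wonz(s,i,ce[j],.136))
  c=cv2.findContours((l==j).astype('uint8'),0,1)[0][0]; print(cv2.minAreaRect(c))
print(wonz(s,i,(318,140),.136),wonz(s,i,(318,48),.136))
for p in((300,250),(334,250),(301,219),(337,219)): print(wonz(s,i,p,.136))
```

```text
[ 299  197   37   54 1743] [316.9478 224.4452] [ 0.6135 -0.2365  0.136 ]
((317.2517395019531, 223.47933959960938), (35.460426330566406, 52.56779479980469), 4.763640880584717)
[ 300  216   36   34 1077] [317.4123 232.364 ] [ 0.619  -0.2362  0.136 ]
((317.4617004394531, 232.49700927734375), (33.669761657714844, 32.212528228759766), 4.39870548248291)
[ 0.5585 -0.2359  0.136 ] [ 0.4992 -0.236   0.136 ]
[ 0.6313 -0.2479  0.136 ]
[ 0.6313 -0.2251  0.136 ]
[ 0.6099 -0.247   0.136 ]
[ 0.6098 -0.2234  0.136 ]
```

Call:
carry_out:
  targets:
    - [1,0,0,-0.5,0,0,-0.07]
    - [1,0,0,-0.5,0,0,0]
    - [0.8,0,0,-0.4,0,0,0]
    - [0.7,0,0,0,0,0,0]
    - [0.7,0,0,0,0,0,0]

```text
time: 1.95
ee_pos: [0.6199, -0.2398, 0.1856]
tcp_rot: [-0.001, 0.037, 0.999, -0.0]
contact_force: [-0.7, -0.4, 0.7]
gripper_width: 0.0597
grip_force: 0.0
```

Call:
carry_out:
  targets:
    - [0.7,0,0.08,-0.35,0,0,0]
    - [0.7,0,0,-0.5,0,0,0]
    - [0.7,0,0,-0.5,0,0,0]
    - [0.7,0,0,-0.5,0,0,0]
    - [0.7,0,0,-0.46,0,0,0]
    - [0.7,0,0,0,0,0,0]
    - [0.7,0,0,0,0,0,0]

```text
time: 2.53
ee_pos: [0.621, -0.2365, 0.0947]
tcp_rot: [0.0, 0.037, 0.999, -0.0]
contact_force: [0.1, -0.8, 0.0]
gripper_width: 0.0599
grip_force: 0.0
```

Call:
carry_out:
  targets:
    - [0,0,0,0,0,0,0]
    - [0,0,0,0,0,0,0]
    - [0,0,0,0,0,0,0]
    - [0,0,0,0,0,0,0]
    - [0,0,0,0,0,0,0]
    - [0,0,0,0,0,0,0]
  grip_force: 70

```text
time: 3.03
ee_pos: [0.6219, -0.2364, 0.096]
tcp_rot: [0.002, 0.036, 0.999, -0.001]
contact_force: [0.1, -0.3, 6.0]
gripper_width: 0.0229
grip_force: 68.5
```

Call:
carry_out:
  targets:
    - [0,0,0,0.2,0,0,0]
    - [0,0,0,0.4,0,0,0]
    - [0,0,0,0.5,0,0,0]
    - [0,0,0,0.5,0,0,0]
    - [0,0,0,0.5,0,0,0]
    - [0,0,0,0.5,0,0,0]
    - [0,0,0,0.4,0,0,0]
    - [0,0,0,0.2,0,0,0]

```text
time: 3.7
ee_pos: [0.6212, -0.236, 0.2242]
tcp_rot: [0.001, 0.037, 0.999, -0.0]
contact_force: [0.9, -0.2, -1.0]
gripper_width: 0.0231
grip_force: 69.7
```

Call:
carry_out:
  targets:
    - [0,0,0,0,0,0,0]
    - [0,-0.2,0.6,0,0,0,0]
    - [0,-0.2,0.7,0,0,0,0]
    - [0,-0.2,0.7,0,0,0,0]
    - [0,-0.2,0.7,0,0,0,0]
    - [0,-0.2,0.7,0,0,0,0]
    - [0,-0.2,0.7,0,0,0,0]
    - [0,0,0,0,0,0,0]

```text
time: 4.37
ee_pos: [0.5705, -0.0682, 0.2203]
tcp_rot: [-0.002, 0.035, 0.999, 0.001]
contact_force: [-1.3, -0.7, -2.0]
gripper_width: 0.0234
grip_force: 70.0
```

Run:
```python
from h import *
from cell import arm
s,i=shot('w2'); print(s['ee_pos'],s['contact_force'],s['time'],s['gripper_width'])
im=[]
import pickle
d={n:arm.get_image(n) for n in('scene','side')}; pickle.dump(d,open('d1.pkl','wb'))
a=i['color'][:,:,::-1]
b=np.vstack([cv2.resize(d[n]['color'][y:y+120,x:x+80,::-1],None,fx=2,fy=2) for n,x,y in(('scene',300,170),('side',270,180))])
cv2.imwrite('pics/w2c.png',np.hstack([a,b]))
```

```text
[ 0.57048813 -0.06816745  0.22033449] [-1.32643212 -0.67596025 -2.0213561 ] 4.3667 0.0233696165947865
```

View pics/w2c.png

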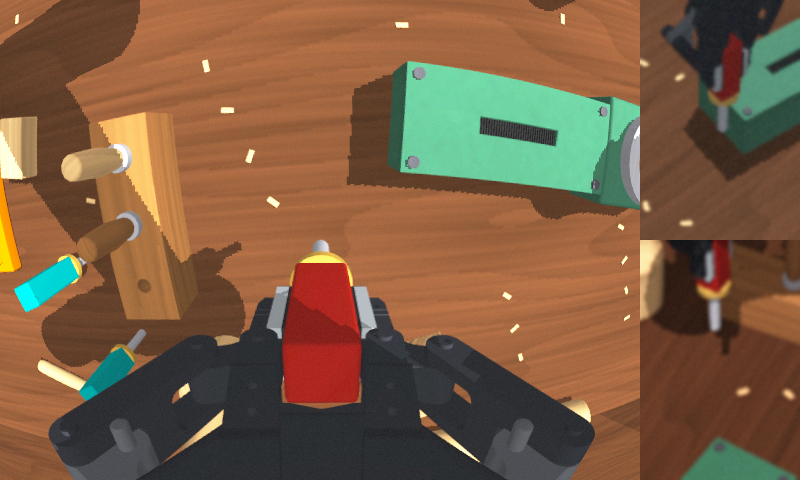

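Wrist view: the pin is held upright, its tip end at (320,240), with the collar below the pads. The slot's corners are at about (480,117), (557,130), (555,146) and (480,134).

```bash
cat > slot.py <<'E'
from h import *; import pickle,sys
np.set_printoptions(precision=4,suppress=True)
def slotw(s,i):
    c=i['color'].max(2); c=cv2.medianBlur(c,3); g=i['color'].astype(int); m0=(c<95)
    n,l,st,ce=cv2.connectedComponentsWithStats(m0.astype('uint8'))
    green=(g[...,1]>g[...,0]+40)
    best=None
    for k in range(1,n):
        if 300<st[k,4]<6000:
            ring=cv2.dilate((l==k).astype('uint8'),np.ones((7,7)))*(l!=k)
            f=green[ring>0].mean()
            if best is None or f>best[0]: best=(f,k)
    f,k=best; m=np.argwhere(l==k)[:,::-1].astype(float)
    W=np.array([wonz(s,i,p,.06)[:2] for p in m])
    r=cv2.minAreaRect((W*1000).astype('float32')); mu=W.mean(0); e,V=np.linalg.eigh(np.cov((W-mu).T))
    a=np.arctan2(V[1,1],V[0,1]); a+=np.pi*(a<0)
    print('slot',f,st[k],mu,a,np.sqrt(e*12),'rect',r)
if __name__=='__main__':
    s,i=pickle.load(open(sys.argv[1]+'.pkl','rb')); slotw(s,i)
    tz=s['ee_pos'][2]-.088
    for p in((320,240),(312,245),(329,245)): print('tip rel tcp',wonz(s,i,p,tz)-s['ee_pos'])
E
python3 slot.py w2
python3 - <<'E'
import pickle,cv2,numpy as np
s,i=pickle.load(open('w2.pkl','rb'))
for r in(238,240,242,244,247,250): print(r,i['color'][r,304:338:2].sum(1))
E
```

```text
slot 0.953030303030303 [ 480  118   76   28 1171] [0.5012 0.1062] 1.4503024892778695 [0.0134 0.078 ] rect ((501.52349853515625, 108.20183563232422), (78.54386901855469, 13.640517234802246), 83.07247924804688)
tip rel tcp [-0.0065  0.0008 -0.088 ]
tip rel tcp [-0.0036 -0.0044 -0.088 ]
tip rel tcp [-0.0029  0.0061 -0.088 ]
238 [337 340 335 338 335 333 334 335 341 337 335 333 326 334 324 329 331]
240 [344 340 350 349 346 335 355 425 542 521 445 326 324 331 336 328 326]
242 [333 334 335 332 336 371 424 485 542 593 654 524 328 330 329 322 322]
244 [334 332 339 331 339 408 428 482 553 603 655 678 433 324 323 330 326]
247 [334 342 339 336 363 408 430 493 552 604 652 676 574 335 332 332 329]
250 [354 349 344 337 366 415 431 484 547 603 649 673 622 330 327 322 326]
```

Call:
carry_out:
  targets:
    - [0,-0.35,0.7,0,0,0,-0.05]
    - [0,-0.35,0.7,0,0,0,0]
    - [0,-0.35,0.7,-0.2,0,0,0]
    - [0,-0.35,0.7,-0.3,0,0,0]
    - [0,-0.3,0.7,-0.3,0,0,0]
    - [0,-0.05,0.1,-0.2,0,0,0]
    - [0,0,0,-0.15,0,0,0]
    - [0,0,0,0,0,0,0]

```text
time: 5.18
ee_pos: [0.5024, 0.0711, 0.1743]
tcp_rot: [-0.001, 0.062, 0.998, -0.001]
contact_force: [-0.2, 0.1, -2.2]
gripper_width: 0.0233
grip_force: 70.0
```

Call:
carry_out:
  targets:
    - [0,0,0,0,0,0,0]
    - [0,0,0,0,0,0,0]
    - [0,0,0,0,0,0,0]

```text
time: 5.43
ee_pos: [0.5036, 0.0712, 0.1764]
tcp_rot: [0.001, 0.062, 0.998, 0.0]
contact_force: [-0.3, -0.4, -2.6]
gripper_width: 0.0231
grip_force: 70.0
```

```bash
python3 - <<'E'
from h import *
s,i=shot('w3'); print(s['ee_pos'],s['tcp_rot'],s['contact_force'],s['time'])
a=cv2.resize(i['color'][100:300,220:440,::-1],None,fx=3,fy=3,interpolation=cv2.INTER_CUBIC); cv2.imwrite('pics/w3c.png',a)
E
python3 slot.py w3
```

```text
[0.50363257 0.07118655 0.17637444] [5.31586200e-04 6.24525719e-02 9.98047776e-01 1.74044823e-04] [-0.27439736 -0.41864544 -2.58398782] 5.4333
slot 0.8963855421686747 [ 317  217  112   19 2001] [0.501  0.1084] 1.449921335406782 [0.013  0.0782] rect ((500.8615417480469, 109.13015747070312), (78.5107650756836, 13.021055221557617), 82.88520050048828)
tip rel tcp [-0.0061  0.001  -0.088 ]
tip rel tcp [-0.0035 -0.0043 -0.088 ]
tip rel tcp [-0.0022  0.0061 -0.088 ]
```

View pics/w3c.png

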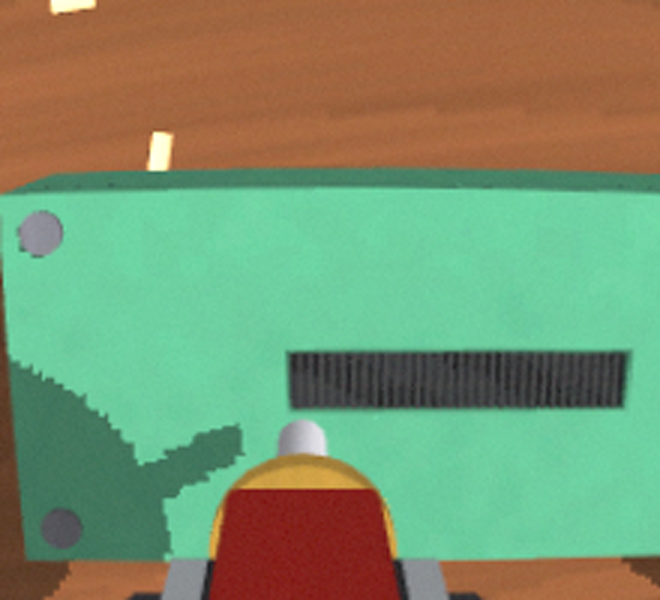

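The crop shows the slot at wrist rows 217-236 and columns 317-429. The tip's near edge is at (320.7,240), so the pin has to go about 4 mm in -x and 7 mm in +y.

Call:
carry_out:
  targets:
    - [0,-0.1,0.17,-0.2,0,0,0]
    - [0,0,0,-0.2,0,0,0]
    - [0,0,0,-0.15,0,0,0]
    - [0,0,0,0,0,0,0]
    - [0,0,0,0,0,0,0]
    - [0,0,0,0,0,0,0]

```text
time: 5.98
ee_pos: [0.499, 0.0789, 0.1539]
tcp_rot: [0.0, 0.061, 0.998, -0.0]
contact_force: [0.1, -0.6, -2.4]
gripper_width: 0.0233
grip_force: 70.0
```

```bash
python3 - <<'E'
from h import *
s,i=shot('w4'); print(s['ee_pos'],s['tcp_rot'],s['contact_force'],s['time'])
a=cv2.resize(i['color'][180:300,250:450,::-1],None,fx=4,fy=4,interpolation=cv2.INTER_CUBIC); cv2.imwrite('pics/w4c.png',a)
E
python3 slot.py w4
```

```text
[0.49896512 0.07887588 0.15387552] [ 2.00042051e-05  6.14238249e-02  9.98111767e-01 -1.16582788e-04] [ 0.06689207 -0.5896057  -2.35286968] 5.9833
slot 0.6911111111111111 [475 160  49  20 537] [0.4607 0.2049] 1.3546990937980146 [0.0086 0.0331] rect ((459.995849609375, 203.0121307373047), (36.8661994934082, 9.070242881774902), 75.25116729736328)
tip rel tcp [-0.0062  0.0009 -0.088 ]
tip rel tcp [-0.0036 -0.0044 -0.088 ]
tip rel tcp [-0.0023  0.0061 -0.088 ]
```

View pics/w4c.png

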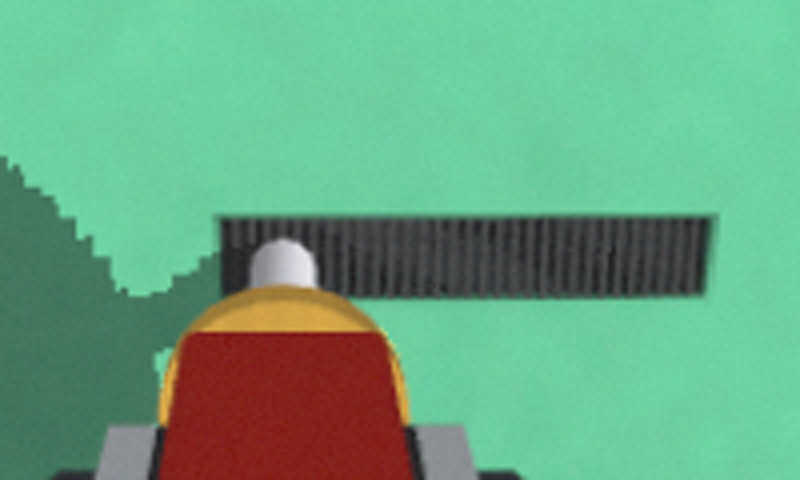

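The tip's lower edge is at wrist (320.7,239.7), over the slot's -y end. The slot edges are at rows 233.7 and 254.2.

Run:
```python
from h import *; import pickle
np.set_printoptions(precision=4,suppress=True)
s,i=pickle.load(open('w4.pkl','rb'))
for p in((320,233.7),(320,254.1),(305,234),(305,254.2),(428.5,233.7),(426.3,254)): print(p,wonz(s,i,p,.06))
print('tip near rim',wonz(s,i,(320.7,239.5),s['ee_pos'][2]-.088))
```

```text
(320, 233.7) [0.4905 0.0801 0.06  ]
(320, 254.1) [0.504  0.0784 0.06  ]
(305, 234) [0.4895 0.0706 0.06  ]
(305, 254.2) [0.5029 0.0688 0.06  ]
(428.5, 233.7) [0.499  0.1501 0.06  ]
(426.3, 254) [0.5129 0.1481 0.06  ]
tip near rim [0.4925 0.0803 0.0659]
```

Call:
carry_out:
  targets:
    - [0,0.02,0,-0.1,0,0,0]
    - [0,0,0,-0.1,0,0,0]
    - [0,0,0,-0.05,0,0,0]
    - [0,0,0,0,0,0,0]

```text
time: 6.37
ee_pos: [0.4992, 0.0786, 0.1432]
tcp_rot: [-0.001, 0.062, 0.998, -0.0]
contact_force: [1.0, -0.0, -1.8]
gripper_width: 0.0231
grip_force: 70.0
```

Call:
carry_out:
  targets:
    - [0,0,0,-0.1,0,0,0]
    - [0,0,0,-0.1,0,0,0]
    - [0,0,0,-0.1,0,0,0]
    - [0,0,0,-0.1,0,0,0]
    - [0,0,0,0,0,0,0]
    - [0,0,0,0,0,0,0]

```text
time: 6.87
ee_pos: [0.4995, 0.0787, 0.1275]
tcp_rot: [-0.0, 0.062, 0.998, -0.0]
contact_force: [0.6, 0.7, -1.6]
gripper_width: 0.0239
grip_force: 70.0
```

Call:
carry_out:
  targets:
    - [0,0,0,-0.05,0,0,0]
    - [0,0,0,-0.05,0,0,0]
    - [0,0,0,0,0,0,0]
    - [0,0,0,0,0,0,0]

```text
time: 7.2
ee_pos: [0.4996, 0.0788, 0.124]
tcp_rot: [0.0, 0.062, 0.998, 0.0]
contact_force: [0.2, -0.4, -1.6]
gripper_width: 0.0236
grip_force: 70.1
```

Call:
carry_out:
  targets:
    - [0,0,0,-0.03,0,0,0]
    - [0,0,0,-0.03,0,0,0]
    - [0,0,0,0,0,0,0]
    - [0,0,0,0,0,0,0]

```text
time: 7.53
ee_pos: [0.4998, 0.0788, 0.1222]
tcp_rot: [0.0, 0.061, 0.998, 0.0]
contact_force: [-1.4, -0.3, 4.1]
gripper_width: 0.0235
grip_force: 70.6
```

Call:
carry_out:
  targets:
    - [0,0,0,-0.02,0,0,0]
    - [0,0.005,0.035,0,0,0,0]
    - [0,0.005,0.035,0,0,0,0]
    - [0,0,0.03,0,0,0,0]
    - [0,0,0,0,0,0,0]

```text
time: 7.95
ee_pos: [0.5, 0.0816, 0.1215]
tcp_rot: [-0.0, 0.061, 0.998, -0.001]
contact_force: [-0.7, -4.9, 6.9]
gripper_width: 0.0233
grip_force: 71.0
```

Call:
carry_out:
  targets:
    - [0,0.005,0.035,0,0,0,0]
    - [0,0.005,0.035,0,0,0,0]
    - [0,0.003,0.03,0,0,0,0]
    - [0,0,0,0,0,0,0]

```text
time: 8.28
ee_pos: [0.5004, 0.0863, 0.1204]
tcp_rot: [-0.0, 0.061, 0.998, -0.001]
contact_force: [0.5, -4.2, -0.3]
gripper_width: 0.0237
grip_force: 70.2
```

Fz fell from 7 to about 0 N and the tip sank, so it may be at the hole. I'll probe straight down.

Call:
carry_out:
  targets:
    - [0,0,0,-0.03,0,0,0]
    - [0,0,0,-0.02,0,0,0]
    - [0,0,0,0,0,0,0]
    - [0,0,0,0,0,0,0]

```text
time: 8.62
ee_pos: [0.5005, 0.0863, 0.1186]
tcp_rot: [-0.0, 0.061, 0.998, -0.001]
contact_force: [1.9, -4.6, 1.4]
gripper_width: 0.023
grip_force: 70.1
```

The pin is in the hole: 5 mm below the face with only about 3 N. I'll relieve the sideways load and go down.

Call:
carry_out:
  targets:
    - [0,0.005,-0.03,-0.03,0,0,0]
    - [0,0,0,-0.05,0,0,0]
    - [0,0,0,-0.05,0,0,0]
    - [0,0,0,0,0,0,0]
    - [0,0,0,0,0,0,0]

```text
time: 9.03
ee_pos: [0.5005, 0.0858, 0.1129]
tcp_rot: [-0.0, 0.062, 0.998, 0.0]
contact_force: [0.9, -2.0, -3.2]
gripper_width: 0.0234
grip_force: 69.8
```

Call:
carry_out:
  targets:
    - [0,0,-0.015,-0.06,0,0,0]
    - [0,0,0,-0.06,0,0,0]
    - [0,0,0,-0.06,0,0,0]
    - [0,0,0,-0.06,0,0,0]
    - [0,0,0,-0.06,0,0,0]
    - [0,0,0,0,0,0,0]
    - [0,0,0,0,0,0,0]

```text
time: 9.62
ee_pos: [0.5007, 0.085, 0.1013]
tcp_rot: [-0.0, 0.062, 0.998, -0.0]
contact_force: [-0.5, -0.7, -1.7]
gripper_width: 0.0233
grip_force: 69.9
```

Call:
carry_out:
  targets:
    - [0,0,0,-0.04,0,0,0]
    - [0,0,0,-0.04,0,0,0]
    - [0,0,0,-0.03,0,0,0]
    - [0,0,0,0,0,0,0]
    - [0,0,0,0,0,0,0]

```text
time: 10.03
ee_pos: [0.5007, 0.085, 0.097]
tcp_rot: [-0.0, 0.062, 0.998, -0.0]
contact_force: [0.5, -0.8, -2.0]
gripper_width: 0.0232
grip_force: 69.9
```

Call:
carry_out:
  targets:
    - [0,0,0,-0.03,0,0,0]
    - [0,0,0,-0.03,0,0,0]
    - [0,0,0,0,0,0,0]
    - [0,0,0,0,0,0,0]

```text
time: 10.37
ee_pos: [0.501, 0.0851, 0.0959]
tcp_rot: [0.0, 0.061, 0.998, 0.0]
contact_force: [-2.9, -0.9, 6.3]
gripper_width: 0.0234
grip_force: 71.0
```

The collar is seated: TCP z is 0.0959 and the push is 8 N. Now I release and retreat.

Call:
carry_out:
  targets:
    - [0.1,0,0,0.02,0,0,0]
    - [0.3,0,0,0,0,0,0]
    - [0.7,0,0,0,0,0,0]
    - [0.7,0,0,0,0,0,0]
    - [0.7,0,0,0,0,0,0]
    - [0.7,0,0,0,0,0,0]

```text
time: 10.87
ee_pos: [0.5008, 0.085, 0.0954]
tcp_rot: [0.0, 0.062, 0.998, -0.0]
contact_force: [0.2, -0.6, 0.2]
gripper_width: 0.06
grip_force: 0.0
```

Call:
carry_out:
  targets:
    - [0.7,0,0,0.2,0,0,0]
    - [0.7,0,0,0.5,0,0,0]
    - [0.7,0,0,0.5,0,0,0]
    - [0.7,0,0,0.5,0,0,0]
    - [0.7,0,0,0.5,0,0,0]
    - [0.7,0,0,0.5,0,0,0]
    - [0.7,0,0,0,0,0,0]
    - [0.7,0,0,0,0,0,0]

```text
time: 11.53
ee_pos: [0.5013, 0.0853, 0.2052]
tcp_rot: [0.002, 0.062, 0.998, 0.001]
contact_force: [0.0, -0.1, -0.2]
gripper_width: 0.0598
grip_force: 0.0
```

Run:
```python
from h import *
from cell import arm
s,i=shot('w5'); print(s['ee_pos'],s['contact_force'],s['time'],s['gripper_width'])
b=arm.get_image('side')['color'][:,:,::-1]
cv2.imwrite('pics/end.png',np.hstack([cv2.resize(i['color'][100:400,170:470,::-1],(400,400)),cv2.resize(b[220:420,220:420],(400,400))]))
```

```text
[0.50127216 0.08533205 0.20519489] [ 0.00252268 -0.07625601 -0.19830811] 11.5333 0.05981377382148036
```

View pics/end.png

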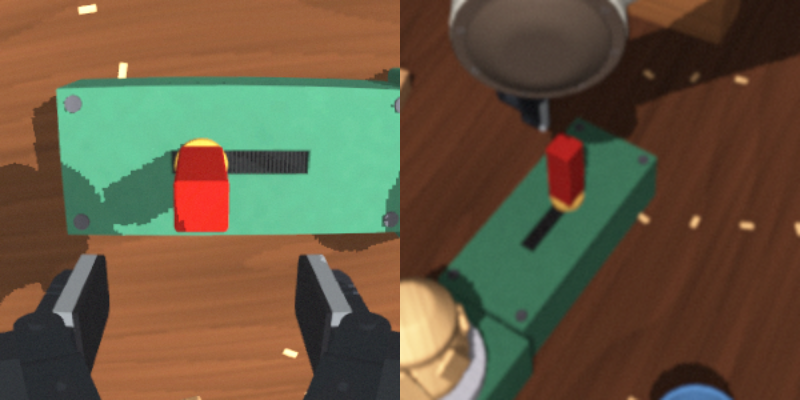

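The pin stands upright with its collar flat on the stand, near the slot's -y end, at crop (202,190) and side crop (566,180). The gripper is clear of it.

```bash
python3 -c "
from cell import arm
print(arm.sign_off())"
```

```text
the job is handed in; nothing more can be done
None
```

The red lock pin is in the hidden hole, about 22 mm from the slot's middle on the -y side, with its collar flat on the stand; it's released and handed in at about 11.6 s, after feeling for the hole with under 10 N (the verdict was not shown).

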